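Lock out the fuses and seat the group boards of an espresso machine

ROBOT

A 6-joint arm with a two-finger parallel gripper is mounted at the origin on the work surface. World frame = base frame: x ahead of the robot, y to its left, z up, the work surface at z = 0. Lengths are in m, angles in rad, forces in N, time in s.
With the tool pointing down it reaches from about 0.275 to 0.825 m from the base axis. Payload 5.2 kg.
Tool frame: the origin (TCP) lies at the very end of the fingers, on their centre line; the grasp point (between the pads) lies 19 mm behind it; z points along the fingers, x is the direction in which the jaws open and shut, and the axes are right-handed (so a half turn about z gives the same grasp; the last joint's range is limited). The gripper opens to 93 mm and grips with 3 to 60 N. Pads are 15 mm wide; open, the fingers measure 128 mm over their backs; the gripper's body (75 mm by 188 mm) begins 65 mm behind the grasp point.
Start: joints at [1.08, 0.259, 1.535, -0, 1.348, -0.203], TCP at [0.156, 0.527, 0.182] pointing down, gripper open.
Joint ranges: [-3.14, 3.14], [-0.91, 2.08], [0.19, 2.58], [-1.22, 4.36], [0.22, 2.71], [-3.12, 3.12]. Speed limits (rad/s): [2.57, 2.57, 3.14, 3.14, 3.14, 3.14].

INTERFACE

Orientations are given as a unit quaternion [x, y, z, w].
In Python, from station import arm, vision, job gives the robot as it stands. The module is installed in compiled form; this text tells all that it offers. Calls block until the motion is done:
- arm.goto(position, orientation): joint-space move of the TCP to a pose.
- arm.move_straight(position, frame=None, feed=0.15, guard=None): straight line of the TCP; frame=None keeps the orientation; feed is the mean speed in m/s. With guard (N) it stops when the force on the tool has changed by that much, and returns True; else False.
- arm.move_j(angles): joint-space move.
- arm.set_gripper(opening, f_grip=None): finger opening in m; f_grip is the grip in N (None keeps the last); returns when the fingers have stopped.
- arm.dwell(seconds).
- arm.inverse_kinematics(position, orientation): joint angles nearest the present ones, or None.
- arm.get_obs(): the state.
- vision.snapshot(name): name is "side" or "top" or "wrist"; returns (picture, depth): 384x512x3 uint8, blue, green, red; 384x512 float32, m along the optical axis (not along the pixel's ray), 0 where there is no reading.
- vision.get_calibration(name): a dict with "camera_matrix" (3x3 intrinsics, pixels), "cam_to_world" (4x4, takes a point from camera to world coordinates); the wrist camera has in their place "tool_from_camera" (4x4, takes a point from camera to tool coordinates, whose origin is the TCP and whose axes are the tool frame's). Camera axes: x right, y up, looking along -z (the intrinsics and any distortion apply to the point x, -y, -z); pixel columns grow to the right and rows downward; lengths in m; the calibration is good to about 2 mm. A picture is of the moment at which its call begins: read the wrist's pose just before it. get_calibration takes no time and is no camera call.
A pose or a line that the arm cannot do raises arm.Unreachable and nothing moves.
- job.job_done(): hands the job in, once; it reports no verdict.
The state is a dict: "time_s": time; "qpos": joint angles; "dq": joint speeds; "joint_efforts": joint torques, N m; "eef_pos": TCP position; "tool_rot": TCP orientation; "contact_force": force on the tool from outside, world axes, zero at the start; "moment": the same for the moment, N m; "grip_width": finger opening in m.
Only numpy, scipy, OpenCV 4.12 (cv2) and the standard library are available. Lean on these libraries where they do the work, as an engineer would, in place of code of your own. Each camera call takes 0.05 s, during which the arm holds its last target. There are 200 camera calls.

TASK

Make the espresso machine's open control panel safe and fit its two new group boards. First pull every red fuse carrier straight up out of the fuse block and put it in the yellow lock-out tray; then take the two green boards one at a time: slide the board flat along the blue mat, without lifting it off, until it sits square and flush in the corner of the aluminium stop, let go of it, and only then grip it again, lift it straight up and lay it flat in a free seat of the panel between the white lugs. Things may get knocked out of place while you work, so check and put right; leave the crockery and tools on the counter where they are.

Things in the scene. Friction and masses are not known exactly. Their poses are not given: they have to be found in the camera images.
- fuse_a: Red fuse carrier with copper contacts below, 90 g; two or three are fitted, the rest absent. Origin: centre of its underside, x along its length, z up. Foot 72 x 26 mm, 14 mm high; waist 62 x 24 up to z = 34; collar 76 x 28 up to 40; on top the grip rib, 60 mm along x, 14 mm thick across y, z = 40 to 68 mm. Stands in a way of the fuse block (see way_1), where only collar and rib show.
- fuse_b: Red fuse carrier with copper contacts below, 90 g; two or three are fitted, the rest absent. Origin: centre of its underside, x along its length, z up. Foot 72 x 26 mm, 14 mm high; waist 62 x 24 up to z = 34; collar 76 x 28 up to 40; on top the grip rib, 60 mm along x, 14 mm thick across y, z = 40 to 68 mm. Stands in a way of the fuse block (see way_1), where only collar and rib show.
- fuse_c: Red fuse carrier with copper contacts below, 90 g; two or three are fitted, the rest absent. Origin: centre of its underside, x along its length, z up. Foot 72 x 26 mm, 14 mm high; waist 62 x 24 up to z = 34; collar 76 x 28 up to 40; on top the grip rib, 60 mm along x, 14 mm thick across y, z = 40 to 68 mm. Stands in a way of the fuse block (see way_1), where only collar and rib show.
- board_a: Group control board: green circuit board in a black carrier, 120 (x) x 50 (y) x 10 mm, 100 g, with low white, blue and orange components up to 19 mm high inside its outline. Origin: centre of its underside, x along its length, z up. Starts lying flat and askew on the blue service mat; either way round is right in the stop and in the seats.
- board_b: Group control board: green circuit board in a black carrier, 120 (x) x 50 (y) x 10 mm, 100 g, with low white, blue and orange components up to 19 mm high inside its outline. Origin: centre of its underside, x along its length, z up. Starts lying flat and askew on the blue service mat; either way round is right in the stop and in the seats.
- panel: Fixed control panel: aluminium plate 155 (x) x 410 (y) x 6 mm on the counter; origin at the centre of its underside, z up. Its -y end carries the black fuse block: 86 mm along x, 168 along y, top 45 mm above the counter, three ways at y = -167, -111, -55 mm; grey detent housings, 50 mm high, on the +x side. Its +y end has two board seats at y = 55 and 155 mm.
- way_1 (a point): Way 1 of the fuse block: centre of the floor of its 74 x 28 mm well, 12 mm above the counter; axes as the panel's. A fitted carrier stands here with its length along x. A sprung steel ball on the +x side snaps into its waist: it comes straight up against 10 to 22 N, which fade within 20 mm of travel, and is clear after 35 mm.
- way_2 (a point): Way 2 of the fuse block: centre of the floor of its 74 x 28 mm well, 12 mm above the counter; axes as the panel's. A fitted carrier stands here with its length along x. A sprung steel ball on the +x side snaps into its waist: it comes straight up against 10 to 22 N, which fade within 20 mm of travel, and is clear after 35 mm.
- way_3 (a point): Way 3 of the fuse block: centre of the floor of its 74 x 28 mm well, 12 mm above the counter; axes as the panel's. A fitted carrier stands here with its length along x. A sprung steel ball on the +x side snaps into its waist: it comes straight up against 10 to 22 N, which fade within 20 mm of travel, and is clear after 35 mm.
- seat_1 (a point): Centre of board seat 1, on the grey pad 12 mm above the counter; axes as the panel's. A seated board has its underside here, its length along x. White lugs 7 mm higher than the pad stand round it with 2.5 mm clearance: one at the middle of each short end, and on the long sides within 19 mm of the ends; the middle 80 mm of both long sides is free for fingers, down to the plate 6 mm below the pad.
- seat_2 (a point): Centre of board seat 2, on the grey pad 12 mm above the counter; axes as the panel's. A seated board has its underside here, its length along x. White lugs 7 mm higher than the pad stand round it with 2.5 mm clearance: one at the middle of each short end, and on the long sides within 19 mm of the ends; the middle 80 mm of both long sides is free for fingers, down to the plate 6 mm below the pad.
- stop: Fixed L-shaped aluminium stop, rails 14 mm high, on the blue mat; origin: its inner corner at counter level, z up. End rail: x = 0 to 12, y = -12 to 65 mm. Side rail: y = -12 to 0, in two pieces, x = -28 to 0 and -120 to -92 mm; the gap between lets a finger in. A board in the corner touches both rails, length along x. Mat (1 mm thin): x = -310 to 20, y = -20 to 240 mm.
- stop_home (a point): Where the centre of the underside of a board lies when it is flush in the corner of the stop: x = -60, y = 25 mm in the stop's frame, at counter level.
- lockout_tray: Yellow open tray, fixed, 110 mm (x) x 200 mm (y) outside, walls 4 mm thick and 32 mm high, floor 4 mm thick; origin at the centre of its underside. It holds three carriers side by side, standing with their length along x, or lying.
- mug: Bystander: white mug, 76 mm across, 90 mm high; origin at the centre of its underside.
- cup: Bystander: green cup, 72 mm across, 60 mm high; origin at the centre of its underside.
- screwdriver: Bystander: screwdriver lying on the counter.
- milk_jug: Bystander: steel milk jug, 84 mm across, 110 mm high; origin at the centre of its underside.
- tamper: Bystander: coffee tamper, 58 mm across, 92 mm high; origin at the centre of its underside.
- portafilter: Bystander: portafilter, 68 mm across, 34 mm high, with a 150 mm handle; origin under its bowl.
- sugar_jar: Bystander: glass sugar jar, 76 mm across, 120 mm high; origin at the centre of its underside.
Not all that is in view belongs to the job. What is shaped like the board_a but pink or turquoise is not meant.

How it is judged:
On the way, in this order (a step that is already met when the one before it is completed fails the run):
1. every fuse carrier is out of the fuse block and lies or stands in the lock-out tray, let go (x of fuse_a in the frame of lockout_tray between -0.055 and 0.055 m and y of fuse_a in the frame of lockout_tray between -0.1 and 0.1 m and z of each of fuse_a, fuse_b, fuse_c in the frame of lockout_tray below 0.045 m and linear speed of each of fuse_a, fuse_b, fuse_c below 0.05 m/s and contact force between the fingers and fuse_a below 0.3 N and x of fuse_b in the frame of lockout_tray between -0.055 and 0.055 m and y of fuse_b in the frame of lockout_tray between -0.1 and 0.1 m and contact force between the fingers and fuse_b below 0.3 N and x of fuse_c in the frame of lockout_tray between -0.055 and 0.055 m and y of fuse_c in the frame of lockout_tray between -0.1 and 0.1 m and contact force between the fingers and fuse_c below 0.3 N), for 0.2 s.
2. a first board lies square and flush in the corner of the stop, let go (within 3 mm and 3 degrees) (((x of board_a in the frame of stop between -0.063 and -0.057 m and y of board_a in the frame of stop between 0.022 and 0.028 m and z of board_a in the frame of stop below 0.004 m and angle between the x axis of board_a and the x axis of stop, either way round below 0.05 rad and contact force between the fingers and board_a below 0.3 N) or (x of board_b in the frame of stop between -0.063 and -0.057 m and y of board_b in the frame of stop between 0.022 and 0.028 m and z of board_b in the frame of stop below 0.004 m and angle between the x axis of board_b and the x axis of stop, either way round below 0.05 rad and contact force between the fingers and board_b below 0.3 N))), for 0.2 s.
3. one board lies in a seat and the other lies square and flush in the corner of the stop, let go ((((horizontal distance between board_a and seat_1 below 0.005 m and z of board_a in the frame of seat_1 between -0.003 and 0.003 m and angle between the x axis of board_a and the x axis of panel, either way round below 0.06 rad and angle between board_a's own z axis and vertical below 0.05 rad) and (x of board_b in the frame of stop between -0.063 and -0.057 m and y of board_b in the frame of stop between 0.022 and 0.028 m and z of board_b in the frame of stop below 0.004 m and angle between the x axis of board_b and the x axis of stop, either way round below 0.05 rad and contact force between the fingers and board_b below 0.3 N)) or ((horizontal distance between board_a and seat_2 below 0.005 m and z of board_a in the frame of seat_2 between -0.003 and 0.003 m and angle between the x axis of board_a and the x axis of panel, either way round below 0.06 rad and angle between board_a's own z axis and vertical below 0.05 rad) and (x of board_b in the frame of stop between -0.063 and -0.057 m and y of board_b in the frame of stop between 0.022 and 0.028 m and z of board_b in the frame of stop below 0.004 m and angle between the x axis of board_b and the x axis of stop, either way round below 0.05 rad and contact force between the fingers and board_b below 0.3 N)) or ((horizontal distance between board_b and seat_1 below 0.005 m and z of board_b in the frame of seat_1 between -0.003 and 0.003 m and angle between the x axis of board_b and the x axis of panel, either way round below 0.06 rad and angle between board_b's own z axis and vertical below 0.05 rad) and (x of board_a in the frame of stop between -0.063 and -0.057 m and y of board_a in the frame of stop between 0.022 and 0.028 m and z of board_a in the frame of stop below 0.004 m and angle between the x axis of board_a and the x axis of stop, either way round below 0.05 rad and contact force between the fingers and board_a below 0.3 N)) or ((horizontal distance between board_b and seat_2 below 0.005 m and z of board_b in the frame of seat_2 between -0.003 and 0.003 m and angle between the x axis of board_b and the x axis of panel, either way round below 0.06 rad and angle between board_b's own z axis and vertical below 0.05 rad) and (x of board_a in the frame of stop between -0.063 and -0.057 m and y of board_a in the frame of stop between 0.022 and 0.028 m and z of board_a in the frame of stop below 0.004 m and angle between the x axis of board_a and the x axis of stop, either way round below 0.05 rad and contact force between the fingers and board_a below 0.3 N)))), for 0.2 s.
At the end, for the whole second after the job is handed in: Each board lies flat in a seat of its own between the lugs (centre within 5 mm, 3 mm in height, 3.4 degrees), at rest and let go; every fuse carrier that was fitted is in the lock-out tray, at rest and let go (all of step 1 and (((horizontal distance between board_a and seat_1 below 0.005 m and z of board_a in the frame of seat_1 between -0.003 and 0.003 m and angle between the x axis of board_a and the x axis of panel, either way round below 0.06 rad and angle between board_a's own z axis and vertical below 0.05 rad) and (horizontal distance between board_b and seat_2 below 0.005 m and z of board_b in the frame of seat_2 between -0.003 and 0.003 m and angle between the x axis of board_b and the x axis of panel, either way round below 0.06 rad and angle between board_b's own z axis and vertical below 0.05 rad)) or ((horizontal distance between board_a and seat_2 below 0.005 m and z of board_a in the frame of seat_2 between -0.003 and 0.003 m and angle between the x axis of board_a and the x axis of panel, either way round below 0.06 rad and angle between board_a's own z axis and vertical below 0.05 rad) and (horizontal distance between board_b and seat_1 below 0.005 m and z of board_b in the frame of seat_1 between -0.003 and 0.003 m and angle between the x axis of board_b and the x axis of panel, either way round below 0.06 rad and angle between board_b's own z axis and vertical below 0.05 rad))) and linear speed of each of board_a, board_b below 0.02 m/s and contact force between the fingers and board_a below 0.3 N and contact force between the fingers and board_b below 0.3 N); the robot touches nothing.
It fails at once if board_a carried off the mat (raised more than 18 mm by the fingers, over the mat) anywhere but at the corner of the stop (within 15 mm) (z of board_a in the frame of stop between 0.018 and 0.06 m and x of board_a in the frame of stop between -0.31 and 0.03 m and y of board_a in the frame of stop between -0.02 and 0.24 m and contact force between the fingers and board_a above 0.5 N and not (x of board_a in the frame of stop between -0.075 and -0.045 m and y of board_a in the frame of stop between 0.01 and 0.04 m)).
It fails at once if board_b carried off the mat (raised more than 18 mm by the fingers, over the mat) anywhere but at the corner of the stop (within 15 mm) (z of board_b in the frame of stop between 0.018 and 0.06 m and x of board_b in the frame of stop between -0.31 and 0.03 m and y of board_b in the frame of stop between -0.02 and 0.24 m and contact force between the fingers and board_b above 0.5 N and not (x of board_b in the frame of stop between -0.075 and -0.045 m and y of board_b in the frame of stop between 0.01 and 0.04 m)).
It fails at once if a piece of crockery or a tool on the counter is pushed more than 3 cm from its place (distance of any of mug, cup, screwdriver, milk_jug, tamper, portafilter, sugar_jar from where it was at the start of the episode above 0.03 m).
Of fuse_a, fuse_b, fuse_c only 2 to 3 are there at a start; the rules pass over those that are not, and their reading is None.
At some moment in a run one of board_a, board_b may be knocked a few centimetres aside while the robot is not near it.
It also fails if it takes over 210 s, if anything falls off the work surface, if the arm or the gripper's body presses on something with over 40 N, if the wrist force passes 120 N, or if a joint passes its speed limit or range.

## Working session

There is one attempt and no reset: what is moved stays moved. The work goes in short steps, each a Python script; the robot and the scene stay as the last script left them, time stands still between calls to the robot, and variables do not carry over. Pictures are saved under pics/ and viewed, about 12 in all and at most 16, crops included, and the job is handed in when it is done.

```bash
mkdir -p pics; ls; python3 - <<'E'
from station import arm, vision, job
import cv2, numpy as np
for n in ("top","side"):
    im,d=vision.snapshot(n); cv2.imwrite(f"pics/{n}0.png",im); np.savez(f"pics/{n}0.npz",im=im,d=d)
    c=vision.get_calibration(n); print(n,{k:np.round(v,4).tolist() for k,v in c.items()})
print(vision.get_calibration("wrist")); print(arm.get_obs())
E
```

```text
pics
top {'camera_matrix': [[377.3149, 0.0, 253.8411], [0.0, 377.3149, 191.6804], [0.0, 0.0, 1.0]], 'cam_to_world': [[0.0262, 0.9802, -0.1965, 0.2389], [-0.9993, 0.0307, 0.0196, -0.0109], [0.0253, 0.1958, 0.9803, 1.3993], [0.0, 0.0, 0.0, 1.0]]}
side {'camera_matrix': [[379.8023, 0.0, 257.3739], [0.0, 379.8023, 195.3018], [0.0, 0.0, 1.0]], 'cam_to_world': [[0.8856, 0.3218, -0.3349, 0.1013], [-0.4644, 0.6142, -0.638, -0.781], [0.0004, 0.7206, 0.6934, 0.888], [0.0, 0.0, 0.0, 1.0]]}
{'camera_matrix': array([[310.19831782,   0.        , 251.3927418 ],
       [  0.        , 310.19831782, 195.31758623],
       [  0.        ,   0.        ,   1.        ]]), 'tool_from_camera': array([[ 9.99999947e-01,  3.08027757e-04, -1.03841500e-04,
         3.64613997e-05],
       [ 2.70206682e-04, -9.65278301e-01, -2.61223522e-01,
        -7.25883500e-02],
       [-1.80700042e-04,  2.61223480e-01, -9.65278333e-01,
        -2.03625620e-01],
       [ 0.00000000e+00,  0.00000000e+00,  0.00000000e+00,
         1.00000000e+00]])}
{'time_s': 0.1, 'qpos': array([ 1.08023636e+00,  2.59254642e-01,  1.53593116e+00,  1.95724477e-05,
        1.34801331e+00, -2.02822709e-01]), 'dq': array([-7.09038409e-05, -3.79606188e-03, -2.38595043e-03,  1.51104638e-03,
        1.52137520e-03, -6.81614774e-04]), 'joint_efforts': array([ 2.20951246e-03, -4.38209188e+01, -2.84649485e+01,  7.20141269e-02,
        3.60600720e-02, -7.28973873e-05]), 'eef_pos': array([0.15580614, 0.52691365, 0.18092627]), 'tool_rot': array([ 8.01182429e-01,  5.98419643e-01, -7.31218926e-04,  3.32548335e-04]), 'contact_force': array([ 0.79948034, -0.92830385, -0.43798995]), 'moment': array([-0.03766352,  0.00500305,  0.05453189]), 'grip_width': 0.09304190114599581}
```

View pics/top0.png

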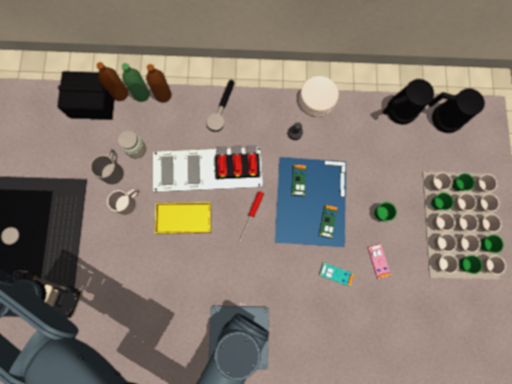

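View pics/side0.png

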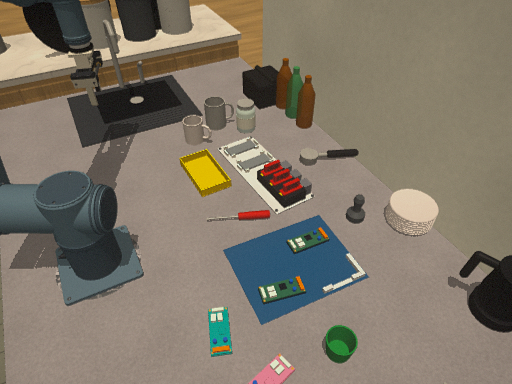

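The image shows the following:
- **Red, to tell apart:** three fuses at top px (222,163), (238,163) and (252,163). The screwdriver handle at (256,204) is also red.
- **Green, to tell apart:** boards at (299,180) and (328,221). The decoys are turquoise at (336,273) and pink at (379,261); the green cup is at (386,211).
- **Stop:** its corner is at about (342,164).
- **Tray:** at (183,218).

Next I move to wrist views.

```bash
cat > h.py <<'E'
from station import arm, vision, job
import cv2, numpy as np
from scipy.spatial.transform import Rotation as R
def q(th): return [np.cos(th/2), np.sin(th/2), 0., 0.]   # tool down, tool x (jaws) at world angle th
H=np.pi/2
def snap(name, save=None):
    o=arm.get_obs(); im,d=vision.snapshot(name); c=vision.get_calibration(name)
    if name=="wrist":
        T=np.eye(4); T[:3,:3]=R.from_quat(o["tool_rot"]).as_matrix(); T[:3,3]=o["eef_pos"]; T=T@c["tool_from_camera"]
    else: T=c["cam_to_world"]
    if save: cv2.imwrite(f"pics/{save}.png",im)
    return im,d,c["camera_matrix"],T
def ray(px,K,T,z):
    px=np.atleast_2d(np.asarray(px,float)); v=np.c_[(px[:,0]-K[0,2])/K[0,0],-(px[:,1]-K[1,2])/K[1,1],-np.ones(len(px))]
    w=v@T[:3,:3].T; return T[:3,3]+w*((z-T[2,3])/w[:,2])[:,None]
def cloud(d,K,T):
    v,u=np.mgrid[:d.shape[0],:d.shape[1]]
    p=np.stack([(u-K[0,2])/K[0,0]*d,-(v-K[1,2])/K[1,1]*d,-d],-1); return p@T[:3,:3].T+T[:3,3]
def hsv(im): return cv2.cvtColor(im,cv2.COLOR_BGR2HSV)
def blobs(mask,amin):
    n,l,s,c=cv2.connectedComponentsWithStats(mask.astype(np.uint8)); return [l==i for i in range(1,n) if s[i,4]>=amin]
def rect(P):  # min-area rect of world xy points -> centre, long, short, angle of long side (deg, -90..90)
    (x,y),(w,h),a=cv2.minAreaRect((P[:,:2]*1000).astype(np.float32))
    if w<h: w,h,a=h,w,a+90
    return np.array([x,y])/1000,w,h,(a+90)%180-90
E
python3 - <<'E'
from h import *
for i,(x,y) in enumerate([(0.47,0.12),(0.5,-0.3)]):
    arm.goto([x,y,0.35],q(H)); im,d,K,T=snap("wrist",f"w{i}"); np.savez(f"pics/w{i}.npz",im=im,d=d,K=K,T=T)
    P=cloud(d,K,T); h=hsv(im); 
    def rep(nm,m,am=40):
        for b in blobs(m,am):
            p=P[b]; z=np.median(p[:,2]); c,w,s,a=rect(p); v,u=np.argwhere(b).mean(0)
            print(i,nm,"px",int(u),int(v),"n",b.sum(),"z%.3f zmax%.3f"%(z,np.percentile(p[:,2],97)),c.round(3),"%.0f %.0f a%.1f"%(w,s,a))
    S=h[...,1]>130; hu=h[...,0]
    rep("red",S&((hu<8)|(hu>172))); rep("yel",S&(hu>20)&(hu<35)&(P[...,2]>.02)); rep("blue",S&(hu>98)&(hu<115),2000); rep("green",S&(hu>45)&(hu<85),100)
print(arm.get_obs()["time_s"])
E
```

```text
0 red px 154 155 n 768 z0.024 zmax0.027 [0.432 0.009] 224 68 a-55.5
0 red px 228 236 n 642 z0.054 zmax0.082 [0.523 0.089] 256 39 a-5.4
0 red px 196 238 n 665 z0.058 zmax0.081 [0.613 0.025] 79 31 a4.1
0 red px 168 236 n 254 z0.052 zmax0.389 [0.545 0.005] 211 62 a-26.8
0 yel px 319 117 n 1146 z0.032 zmax0.034 [0.411 0.218] 199 110 a-87.7
0 blue px 28 177 n 7139 z0.001 zmax0.003 [ 0.519 -0.121] 428 330 a79.0
1 red px 397 136 n 889 z0.024 zmax0.027 [ 0.428 -0.16 ] 260 98 a69.0
1 red px 475 219 n 1070 z0.062 zmax0.081 [ 0.508 -0.084] 451 79 a59.5
1 red px 442 222 n 1045 z0.062 zmax0.082 [ 0.522 -0.099] 436 76 a54.8
1 red px 408 224 n 958 z0.062 zmax0.081 [ 0.531 -0.125] 397 73 a48.9
1 yel px 506 109 n 454 z0.028 zmax0.034 [ 0.448 -0.082] 422 107 a-81.0
1 yel px 474 195 n 51 z0.046 zmax0.049 [0.567 0.081] 21 6 a-86.3
1 yel px 440 198 n 47 z0.046 zmax0.049 [ 0.504 -0.135] 362 12 a67.2
1 yel px 407 200 n 45 z0.046 zmax0.049 [ 0.575 -0.032] 17 6 a-82.9
1 green px 6 151 n 369 z0.034 zmax0.056 [ 0.472 -0.509] 426 44 a-84.0
3.7
```

View pics/w0.png

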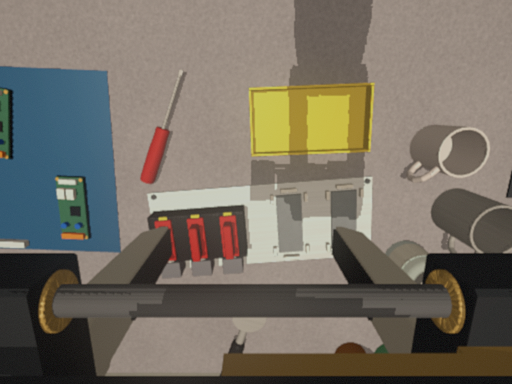

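View pics/w1.png

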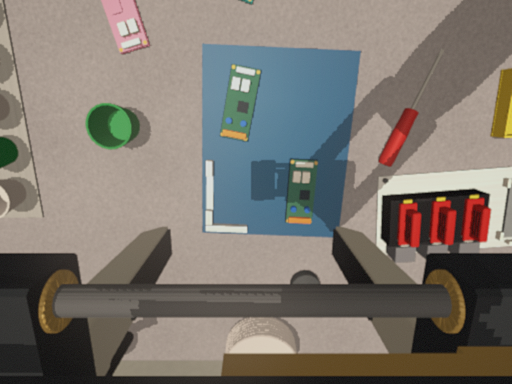

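Wrist view 0 shows three fuses at (165,238), (197,238) and (229,236), the tray at (312,120) and the seats at (289,222) and (343,218). View 1 shows the boards at (240,103) and (302,191). The stop's end rail is at (226,229) and its side rail at (209,192), with its corner near (214,226).

```bash
cat >> h.py <<'E'
def measure(im,d,K,T):
    P=cloud(d,K,T); P[d<0.1]=np.nan; h=hsv(im); hu,S,V=h[...,0],h[...,1],h[...,2]; Z=P[...,2]; out={}
    def rep(nm,m,am):
        out[nm]=[(rect(P[b]),b) for b in blobs(m,am)]
    rep("rib",(S>130)&((hu<8)|(hu>172))&(Z>.073)&(Z<.09),100)
    rep("tray",(S>100)&(hu>20)&(hu<35)&(Z>.027)&(Z<.04),300)
    rep("mat",cv2.morphologyEx(((S>110)&(hu>98)&(hu<116)&(Z<.01)).astype(np.uint8),cv2.MORPH_CLOSE,np.ones((3,3))),3000)
    rep("rail",(S<60)&(V>150)&(Z>.009)&(Z<.019)&(P[...,1]<-.2),40)
    k=cv2.morphologyEx(((S>90)&(hu>45)&(hu<86)&(Z>.004)&(Z<.024)).astype(np.uint8),cv2.MORPH_CLOSE,np.ones((5,5)))
    rep("board",k,200)
    rep("plate",cv2.morphologyEx(((S<60)&(V>120)&(Z>.003)&(Z<.022)&(P[...,1]>-.15)).astype(np.uint8),cv2.MORPH_CLOSE,np.ones((7,7))),3000)
    return out,P
def show(out,P):
    for k,l in out.items():
        for (c,w,s,a),b in l:
            v,u=np.argwhere(b).mean(0); print(k,"px",int(u),int(v),b.sum(),"z%.3f"%np.nanmedian(P[b][:,2]),c.round(4),"%.0f x %.0f a%.1f"%(w,s,a))
E
python3 - <<'E'
from h import *
for i in (0,1):
    f=np.load(f"pics/w{i}.npz"); print(i); show(*measure(*[f[k] for k in("im","d","K","T")]))
E
```

```text
0
rib px 227 241 281 z0.080 [0.6054 0.0821] 58 x 14 a4.5
rib px 194 244 294 z0.080 [0.6104 0.0265] 59 x 14 a4.3
tray px 314 117 1044 z0.032 [0.4111 0.2182] 200 x 110 a-87.8
mat px 55 157 16773 z0.001 [nan nan] 0 x 0 a0.0
rail px 63 181 60 z0.017 [ 0.5178 -0.2128] 25 x 11 a-88.5
rail px 11 244 149 z0.014 [ 0.6389 -0.3297] 45 x 12 a-89.4
board px 4 122 569 z0.010 [ 0.4189 -0.3016] 107 x 15 a-12.1
board px 73 209 776 z0.011 [ 0.5644 -0.2039] 104 x 47 a-7.0
plate px 280 214 9794 z0.007 [0.6086 0.1392] 430 x 170 a-86.0
1
rib px 483 224 348 z0.080 [0.6056 0.0798] 58 x 13 a4.0
rib px 448 226 367 z0.080 [0.6104 0.0253] 59 x 15 a4.6
rib px 414 228 351 z0.080 [ 0.6143 -0.0305] 58 x 14 a4.5
mat px 311 173 4232 z0.001 [ 0.5032 -0.209 ] 290 x 123 a-10.3
rail px 131 41 186 z0.016 [ 0.3212 -0.4898] 42 x 14 a-71.1
rail px 245 70 131 z0.017 [ 0.3634 -0.3091] 33 x 10 a78.7
rail px 208 168 109 z0.014 [ 0.5255 -0.3733] 27 x 11 a-2.2
rail px 301 163 56 z0.017 [ 0.5165 -0.2109] 20 x 8 a89.3
rail px 3 196 56 z0.011 [ 0.5789 -0.7487] 31 x 9 a21.0
rail px 221 225 369 z0.014 [ 0.6248 -0.3452] 75 x 40 a87.6
rail px 253 323 143 z0.012 [ 0.8502 -0.291 ] 127 x 41 a-77.8
board px 115 125 707 z0.006 [ 0.4514 -0.5301] 53 x 37 a3.1
board px 297 184 301 z0.011 [ 0.5544 -0.208 ] 69 x 46 a-2.8
plate px 456 195 4577 z0.007 [0.625  0.0612] 258 x 179 a-78.0
```

```bash
cat > fuse.py <<'E'
from h import *
import sys
i=int(sys.argv[1]); F=[(.6143,-.0305),(.6104,.0262),(.6055,.0815)][i]; off=[-.06,0.,.06][i]
a=np.radians(4.4); t=np.radians(2.2); tr=np.array([.4111,.2182])+off*np.array([-np.sin(t),np.cos(t)])
arm.set_gripper(.042,50); arm.goto([*F,.16],q(H+a))
hit=arm.move_straight([*F,.056],feed=.08,guard=8); o=arm.get_obs(); print("down hit",hit,o["eef_pos"].round(4))
if hit: sys.exit()
arm.set_gripper(0,50); print("grip",arm.get_obs()["grip_width"])
arm.move_straight([*F,.10],feed=.05); print("grip",arm.get_obs()["grip_width"],arm.get_obs()["contact_force"].round(1))
arm.move_straight([*F,.16],feed=.15)
arm.move_straight([*tr,.16],frame=q(H+t),feed=.25); 
hit=arm.move_straight([*tr,.0495],feed=.08,guard=6); o=arm.get_obs(); print("placed",hit,o["eef_pos"].round(4),o["grip_width"])
arm.set_gripper(.042); arm.move_straight([*tr,.16],feed=.15); print(arm.get_obs()["time_s"])
E
python3 fuse.py 1
```

```text
down hit False [0.6109 0.0261 0.0567]
grip 0.00031619933329470073
grip 0.000404186494572113 [-0.2 -0.1  0.4]
placed False [0.4115 0.2183 0.05  ] 0.00035116923816388046
14.4833
```

```bash
python3 - <<'E'
from h import *
arm.goto([.5,-.1,.35],q(H)); im,d,K,T=snap("wrist","w2"); show(*measure(im,d,K,T)); im,d,K,T=snap("top","t2"); cv2.imwrite("pics/t2c.png",cv2.resize(im[130:250,140:360],None,fx=3.5,fy=3.5))
E
```

```text
rib px 361 225 334 z0.080 [0.6057 0.0812] 58 x 14 a5.1
rib px 327 227 320 z0.080 [0.6102 0.0262] 59 x 15 a4.3
rib px 292 219 124 z0.080 [ 0.5979 -0.0314] 25 x 14 a1.5
tray px 448 99 1194 z0.032 [0.4109 0.2178] 201 x 110 a-87.8
rail px 6 42 94 z0.017 [ 0.3208 -0.4864] 23 x 12 a-75.3
rail px 120 71 137 z0.017 [ 0.3637 -0.3108] 35 x 11 a79.2
rail px 95 169 120 z0.014 [ 0.5256 -0.3733] 28 x 13 a-4.5
rail px 186 164 87 z0.017 [ 0.5182 -0.2122] 24 x 11 a89.5
rail px 113 226 388 z0.014 [ 0.6247 -0.3448] 77 x 40 a87.3
board px 16 125 215 z0.015 [ 0.4497 -0.4974] 51 x 15 a3.7
board px 489 339 204 z0.014 [0.8789 0.395 ] 51 x 14 a-47.5
plate px 411 201 12581 z0.007 [0.598  0.1529] 470 x 158 a-81.8
```

View pics/w2.png

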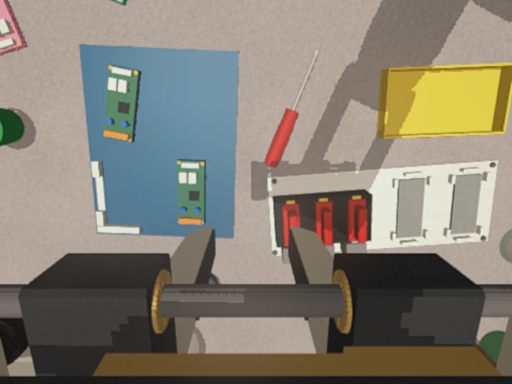

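Both the grip and the scene show the rib wasn't caught; the fuse hasn't moved. I'll go down again and look before closing.

```bash
python3 - <<'E'
from h import *
im,d,K,T=snap("top"); show(*measure(im,d,K,T))
arm.set_gripper(.042); print(arm.get_obs()["grip_width"])
F=(.6104,.0262); a=np.radians(4.4); arm.goto([*F,.16],q(H+a)); arm.move_straight([*F,.07],feed=.1,guard=8); o=arm.get_obs(); print(o["eef_pos"],o["tool_rot"],o["grip_width"])
im,d,K,T=snap("side"); im2,*_=snap("wrist")
c=cv2.resize(im[130:220,220:340],None,fx=4.5,fy=4.5); cv2.imwrite("pics/s3.png",c); cv2.imwrite("pics/w3.png",im2)
E
```

```text
rail px 336 164 84 z0.014 [ 0.6249 -0.344 ] 75 x 41 a88.4
rail px 441 222 42 z0.012 [ 0.4223 -0.7415] 42 x 24 a-7.6
rail px 326 232 41 z0.015 [ 0.3726 -0.3138] 39 x 27 a-41.0
rail px 442 242 47 z0.011 [ 0.3486 -0.7394] 39 x 26 a26.7
rail px 444 262 44 z0.011 [ 0.2736 -0.7423] 39 x 24 a-5.6
board px 327 218 216 z0.010 [ 0.4136 -0.3163] 92 x 48 a-11.2
plate px 108 207 35152 z0.000 [0.4848 0.3645] 1135 x 1033 a10.7
0.042077364459391
[0.61104836 0.02606117 0.07078089] [6.79461885e-01 7.33710428e-01 4.21811951e-04 6.13391266e-04] 0.04169490843315248
```

View pics/s3.png

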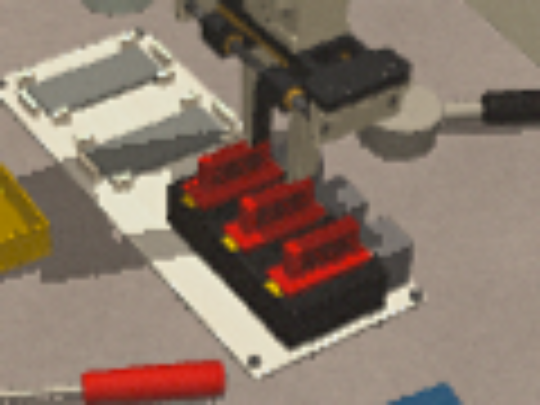

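View pics/w3.png

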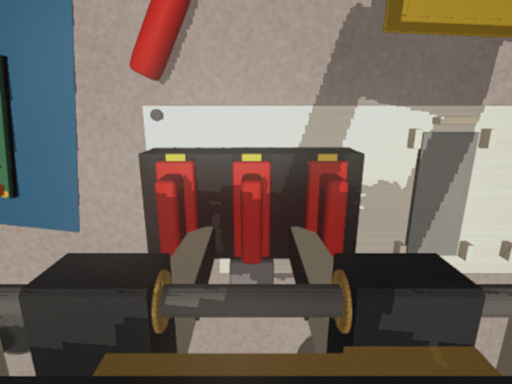

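Wrist view 3 shows the fingertips near row 228, where I'd expect the TCP at row 220. In the side crop the fingers are behind the middle rib, at its +x end. I'll measure the fingertips in the depth clouds.

```bash
python3 - <<'E'
from h import *
im,d,K,T=snap("side"); P=cloud(d,K,T); h=hsv(im)
m=(P[...,2]>.062)&(P[...,2]<.16)&(abs(P[...,0]-.63)<.09)&(abs(P[...,1]-.03)<.12)&~((h[...,1]>130)&((h[...,0]<8)|(h[...,0]>172)))
for b in blobs(m,15):
    p=P[b]; print(b.sum(),p.min(0).round(3),p.max(0).round(3),np.median(p,0).round(3),h[b].mean(0).round())
    for z in np.arange(.06,.16,.01):
        s=p[(p[:,2]>=z)&(p[:,2]<z+.01)]
        if len(s): print("  z%.2f n%d"%(z,len(s)),s.min(0).round(3),s.max(0).round(3))
im,d,K,T=snap("wrist"); P=cloud(d,K,T)
for (u,v) in [(205,232),(208,236),(300,232),(296,236),(200,245),(305,245),(251,225),(252,200)]: print(u,v,P[v,u].round(4))
print(arm.get_obs()["eef_pos"])
E
```

```text
76 [0.599 0.043 0.106] [0.621 0.059 0.16 ] [0.604 0.048 0.133] [17. 56. 67.]
  z0.10 n3 [0.603 0.049 0.106] [0.609 0.059 0.109]
  z0.11 n13 [0.601 0.043 0.111] [0.616 0.054 0.12 ]
  z0.12 n16 [0.6   0.044 0.121] [0.621 0.059 0.13 ]
  z0.13 n19 [0.599 0.043 0.13 ] [0.62  0.059 0.139]
  z0.14 n14 [0.601 0.045 0.14 ] [0.617 0.059 0.15 ]
  z0.15 n11 [0.6   0.043 0.152] [0.608 0.058 0.16 ]
70 [ 0.603 -0.014  0.078] [0.624 0.031 0.16 ] [ 0.608 -0.009  0.135] [ 20.  65. 107.]
  z0.07 n1 [0.623 0.031 0.078] [0.623 0.031 0.078]
  z0.11 n7 [ 0.604 -0.009  0.11 ] [ 0.624 -0.002  0.12 ]
  z0.12 n18 [ 0.603 -0.013  0.12 ] [0.623 0.001 0.13 ]
  z0.13 n16 [ 0.603 -0.012  0.132] [ 0.622 -0.     0.139]
  z0.14 n17 [ 0.606 -0.013  0.14 ] [0.617 0.002 0.15 ]
  z0.15 n11 [ 0.604 -0.014  0.152] [0.61  0.003 0.16 ]
205 232 [6.038e-01 4.000e-04 1.165e-01]
208 236 [0.6033 0.0028 0.1228]
300 232 [0.6    0.0521 0.1161]
296 236 [0.5999 0.049  0.1225]
200 245 [6.040e-01 3.000e-04 1.329e-01]
305 245 [0.5995 0.0517 0.1342]
251 225 [0.6115 0.026  0.0803]
252 200 [0.5941 0.0254 0.0804]
[0.61087513 0.02616141 0.07073521]
```

The XY is right, but the fingertips end about 36 mm above the reported TCP. A guarded touch on the bare counter will give the true offset.

```bash
python3 - <<'E'
from h import *
p=arm.get_obs()["eef_pos"]; arm.move_straight([p[0],p[1],.16],feed=.15); arm.set_gripper(0,20)
arm.goto([.36,.07,.10],q(H))
im,d,K,T=snap("top"); print("counter px clear check", arm.get_obs()["eef_pos"].round(4))
print(arm.move_straight([.36,.07,.0],feed=.05,guard=4)); o=arm.get_obs(); print(o["eef_pos"].round(4),o["contact_force"].round(1))
if abs(o["contact_force"][2])<3: print(arm.move_straight([.36,.07,-.045],feed=.02,guard=4)); o=arm.get_obs(); print(o["eef_pos"].round(4),o["contact_force"].round(1))
arm.move_straight([.36,.07,.1],feed=.2)
E
```

```text
counter px clear check [0.3623 0.0696 0.1008]
False
[3.602e-01 7.000e-02 2.000e-04] [ 0.8 -0.3 -0.9]
True
[ 0.36    0.07   -0.0367] [-0.6 -0.5  6.7]
```

```bash
echo 'OFF=.0365  # fingertips really end this far above the reported TCP' >> h.py
sed -i 's/,\.056\]/,.056-OFF]/; s/,\.10\]/,.10-OFF]/; s/,\.16\]/,.16-OFF]/g; s/,\.0495\]/,.0495-OFF]/' fuse.py
sed -i 's/^arm.set_gripper(0,50); print.*/&\nif arm.get_obs()["grip_width"]<.01: sys.exit()/' fuse.py; python3 fuse.py 1
```

```text
down hit False [0.6109 0.0261 0.0201]
grip 0.013742644287432304
grip 0.013354723060613112 [ 0.7 -1.2 -1.2]
placed False [0.4116 0.2183 0.0135] 0.013787908998996627
35.5583
```

```bash
python3 fuse.py 0 && python3 fuse.py 2 && python3 - <<'E'
from h import *
arm.goto([.45,.0,.32],q(H)); im,d,K,T=snap("wrist","w4"); show(*measure(im,d,K,T))
arm.goto([.45,-.32,.32],q(H)); im,d,K,T=snap("wrist","w5"); np.savez("pics/w5.npz",im=im,d=d,K=K,T=T); show(*measure(im,d,K,T)); print(arm.get_obs()["time_s"])
E
```

```text
down hit False [ 0.6148 -0.0306  0.0201]
grip 0.013509637837341024
grip 0.013398434970941755 [-0.3  0.2 -0.9]
placed False [0.4139 0.1583 0.0134] 0.013611151414851653
44.9333
down hit False [0.606  0.0815 0.0201]
grip 0.013912150131440933
grip 0.013593020009267211 [-0.1  0.1 -1.6]
placed False [0.4092 0.2784 0.0135] 0.014084504543161359
53.95
tray px 393 132 1235 z0.032 [0.4112 0.2179] 201 x 110 a-87.8
mat px 81 175 13330 z0.001 [nan nan] nan x 0 anan
rail px 46 13 150 z0.017 [ 0.238  -0.2998] 31 x 15 a-19.6
rail px 52 103 133 z0.017 [ 0.3646 -0.3118] 38 x 11 a77.9
rail px 32 201 122 z0.014 [ 0.5254 -0.3734] 28 x 13 a0.5
rail px 125 211 113 z0.017 [ 0.5445 -0.2171] 34 x 13 a87.4
rail px 43 256 233 z0.014 [ 0.6239 -0.3645] 40 x 38 a-2.2
board px 32 14 798 z0.011 [ 0.2283 -0.3284] 83 x 49 a71.9
board px 56 136 1021 z0.011 [ 0.4141 -0.3181] 100 x 47 a-12.4
plate px 356 221 9431 z0.007 [0.5669 0.1451] 429 x 130 a-89.6
mat px 316 194 8319 z0.001 [ 0.5248 -0.2156] 303 x 114 a-42.0
rail px 265 12 154 z0.017 [ 0.2365 -0.2968] 37 x 11 a-21.1
rail px 131 46 1357 z0.011 [ 0.2801 -0.5024] 101 x 48 a16.0
rail px 257 102 153 z0.017 [ 0.3641 -0.309 ] 33 x 12 a78.5
rail px 219 200 115 z0.014 [ 0.5252 -0.3737] 28 x 11 a-1.7
rail px 311 210 95 z0.017 [ 0.5439 -0.2152] 30 x 11 a87.3
rail px 6 229 55 z0.011 [ 0.5788 -0.7499] 34 x 6 a26.2
rail px 232 257 389 z0.014 [ 0.6248 -0.345 ] 77 x 41 a85.9
rail px 270 350 121 z0.012 [ 0.8336 -0.2801] 73 x 12 a-89.8
board px 235 12 1191 z0.011 [ 0.2239 -0.3464] 117 x 47 a71.2
board px 123 158 723 z0.006 [ 0.4555 -0.5291] 54 x 30 a35.3
56.5583
```

View pics/w4.png

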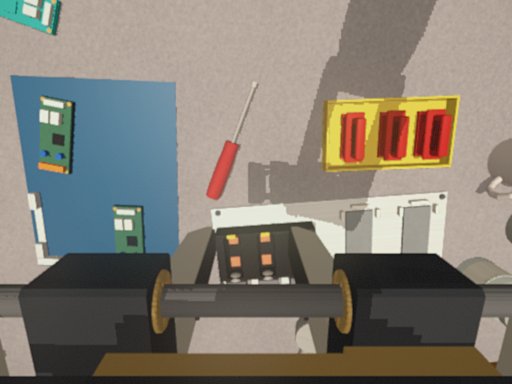

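View pics/w5.png

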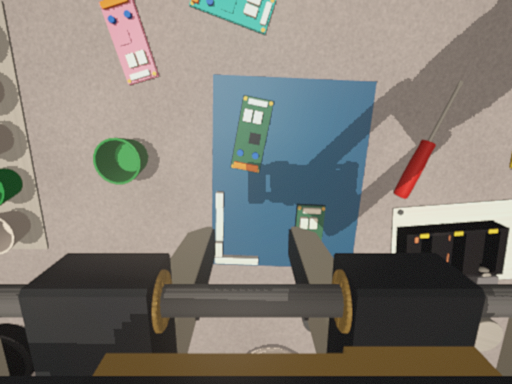

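Fuses are in the tray at (354,137), (394,135) and (434,134), and the block is empty. The nearer board at (311,225) has been knocked about 26 mm in +x. I'll re-measure the boards and the stop from a clear viewpoint.

```bash
cat >> h.py <<'E'
def boards(y0=-.42,y1=-.1,x0=.30,x1=.68,zlo=.005,zhi=.024,pose=None,fit=True):
    if pose: arm.goto(pose,q(H))
    im,d,K,T=snap("wrist"); P=cloud(d,K,T); P[d<.1]=-9; h=hsv(im)
    m=(P[...,2]>zlo)&(P[...,2]<zhi)&(P[...,0]>x0)&(P[...,0]<x1)&(P[...,1]>y0)&(P[...,1]<y1)
    res=[]
    for b in blobs(m,60):
        c,w,s,a=rect(P[b]); v,u=np.argwhere(b).mean(0); print("px",int(u),int(v),b.sum(),c.round(4),"%.0f x %.0f a%.1f"%(w,s,a)); res.append((c,w,s,a))
    return res,im
yaw=np.radians(-2.3); Rs=np.array([[np.cos(yaw),-np.sin(yaw)],[np.sin(yaw),np.cos(yaw)]]); stopO=np.array([.6317,-.3718])
home=stopO+Rs@[-.06,.025]
def at(x,y): return stopO+Rs@[x,y]
E
python3 - <<'E'
from h import *
r,im=boards(pose=[.55,-.28,.33]); cv2.imwrite("pics/w6.png",im)
arm.goto([.50,-.28,.42],q(H)); r,im=boards(); print(home,arm.get_obs()["time_s"])
E
```

```text
px 226 68 2540 [ 0.416  -0.3186] 119 x 50 a-11.1
px 194 140 147 [ 0.5254 -0.3732] 28 x 12 a0.1
px 286 179 1938 [ 0.5942 -0.2172] 119 x 50 a-2.7
px 207 202 462 [ 0.6246 -0.345 ] 76 x 41 a87.1
px 231 103 1687 [ 0.4156 -0.3185] 120 x 50 a-11.1
px 204 162 102 [ 0.5249 -0.3736] 27 x 12 a-2.2
px 282 194 1351 [ 0.5941 -0.2171] 119 x 50 a-2.7
px 217 213 327 [ 0.626 -0.345] 79 x 39 a83.9
[ 0.57275163 -0.34441223] 57.6583
```

```bash
cat > slide.py <<'E'
from h import *
import sys
def slide(c,adeg,via=None):
    a=np.radians(adeg); zt=.004-OFF; th=H+a
    arm.set_gripper(.072,15); arm.goto([*c,.06-OFF+.03],q(th)); hit=arm.move_straight([*c,zt],feed=.06,guard=6); print("down",hit,arm.get_obs()["eef_pos"].round(4))
    if hit and arm.get_obs()["eef_pos"][2]>zt+.004: sys.exit("blocked")
    arm.set_gripper(0,15); print("grip",arm.get_obs()["grip_width"])
    z=arm.get_obs()["eef_pos"][2]
    for w in (via or [])+[(-.066,.031)]: arm.move_straight([*at(*w),z-.0007],frame=q(H+yaw),feed=.1)
    hx=arm.move_straight([*at(-.058,.031),z-.0007],feed=.02,guard=5); p=arm.get_obs(); l=Rs.T@(p["eef_pos"][:2]-stopO); print("x push",hx,l.round(4),p["contact_force"].round(1))
    hy=arm.move_straight([*at(l[0],.022),z-.0007],feed=.02,guard=5); p=arm.get_obs(); print("y push",hy,(Rs.T@(p["eef_pos"][:2]-stopO)).round(4),p["contact_force"].round(1),p["grip_width"])
    arm.set_gripper(.066); e=arm.get_obs()["eef_pos"]; arm.move_straight([e[0],e[1],.06],feed=.12); arm.dwell(.2)
E
python3 - <<'E'
from slide import *
slide((.5942,-.2172),-2.7,via=[(-.068,.15)])
r,im=boards(pose=[.53,-.28,.35]); cv2.imwrite("pics/w7.png",im); print(arm.get_obs()["time_s"])
E
```

```text
down False [ 0.5945 -0.2174 -0.032 ]
grip 0.049472813750445765
x push True [-0.0655  0.0313] [-0.8  0.2  4.6]
y push True [-0.0655  0.0313] [-0.4  0.9  4. ] 0.04976079938122839
px 227 84 2280 [ 0.4156 -0.3186] 120 x 50 a-11.1
px 218 174 1852 [ 0.5676 -0.3372] 119 x 49 a-2.3
px 197 152 122 [ 0.5249 -0.3731] 27 x 11 a-2.0
px 210 211 438 [ 0.6246 -0.345 ] 77 x 40 a87.6
66.85
```

Guard tripped on vertical pressing (tips against the mat), so the board is still about 6 mm short. I'll regrip a little higher and push again.

```bash
sed -i 's/zt=.004-OFF/zt=.006-OFF/; s/z-\.0007/z/g; s/guard=5/guard=7/g' slide.py
python3 - <<'E'
from slide import *
slide((.5676,-.3372),-2.3)
r,im=boards(pose=[.53,-.28,.35]); cv2.imwrite("pics/w8.png",im); print(home,arm.get_obs()["time_s"])
for c,w,s,a in r: print((Rs.T@(c-stopO)).round(4))
E
```

```text
down False [ 0.5679 -0.3374 -0.03  ]
grip 0.04981008301116047
x push True [-0.0605  0.031 ] [-0.6  0.1  6. ]
y push True [-0.0606  0.0245] [-0.5  0.5  5.1] 0.049364001538483075
px 227 84 2274 [ 0.4158 -0.3186] 120 x 50 a-11.1
px 213 182 2351 [ 0.5788 -0.343 ] 132 x 77 a-2.6
[ 0.57275163 -0.34441223] 74.3417
[-0.2179  0.0445]
[-0.054   0.0267]
```

```bash
python3 - <<'E'
from h import *
import h as hh
r,im=boards(zhi=.0125,x0=.49,y1=-.29); 
for c,w,s,a in r: print((Rs.T@(c-stopO)).round(4))
cv2.imwrite("pics/w8c.png",cv2.resize(im[120:240,150:300],None,fx=5,fy=5,interpolation=cv2.INTER_CUBIC))
E
```

```text
px 215 178 1356 [ 0.5745 -0.3479] 128 x 70 a5.1
[-0.0581  0.0216]
```

View pics/w8c.png

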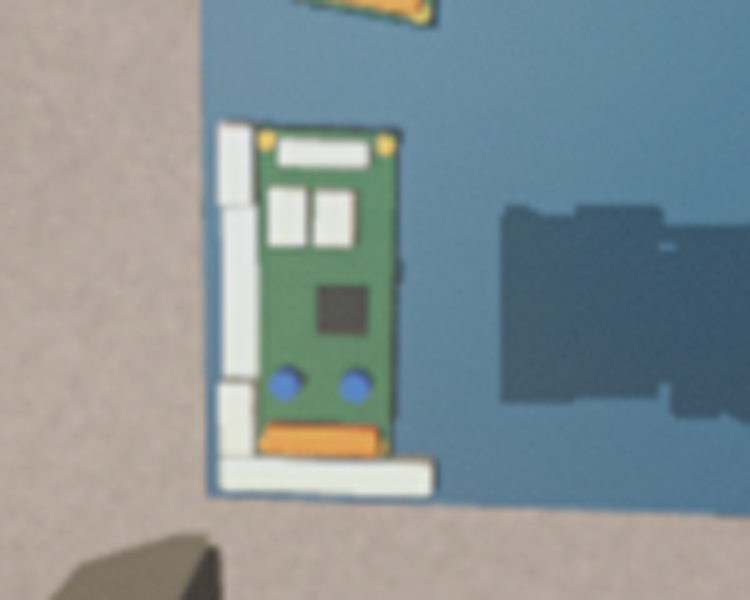

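The crop shows the board seated against the end rail and side rail with no visible gap. A quick check of its free edges, then on to the seat.

```bash
cat >> h.py <<'E'
def cornercheck():
    im,d,K,T=snap("wrist"); P=cloud(d,K,T); L=(P[...,:2]-stopO)@Rs; Z=P[...,2]
    m=(d>.1)&(Z>.006)&(Z<.0125)&(L[...,1]>.006)&(L[...,1]<.08)&(L[...,0]>-.15)&(L[...,0]<-.004)
    p=max(blobs(m,100),key=np.sum); l=L[p]
    b=lambda ax,lo,hi,f:[round(float(f(s[:,1-ax])),4) for s in [l[(l[:,ax]>=t)&(l[:,ax]<t+(hi-lo)/3)] for t in np.linspace(lo,hi,4)[:-1]]]
    print("+y edge (want .050)",b(0,-.11,-.015,lambda v:np.percentile(v,98.5)),"-x edge (want -.120)",b(1,.008,.045,lambda v:np.percentile(v,1.5)))
E
python3 -c "from h import *; cornercheck()"
```

```text
+y edge (want .050) [0.0495, 0.0488, 0.0492] -x edge (want -.120) [-0.1186, -0.1189, -0.1183]
```

```bash
python3 - <<'E'
from h import *
arm.goto([.54,.24,.33],q(H)); im,d,K,T=snap("wrist","w9"); P=cloud(d,K,T); P[d<.1]=-9; h=hsv(im)
m=(P[...,2]>.0095)&(P[...,2]<.0145)&(h[...,2]<170)&(P[...,0]>.5)&(P[...,0]<.7)&(P[...,1]>.12)&(P[...,1]<.36)
for b in blobs(m,200): c,w,s,a=rect(P[b]); print("pad",b.sum(),c.round(4),"%.0f x %.0f a%.1f"%(w,s,a))
m=(P[...,2]>.0165)&(P[...,2]<.023)&(P[...,0]>.48)&(P[...,0]<.7)&(P[...,1]>.12)&(P[...,1]<.36)
for b in blobs(m,6): print("lug",b.sum(),P[b].mean(0).round(4))
E
```

```text
pad 1649 [0.59   0.2915] 111 x 46 a4.5
pad 1586 [0.5975 0.1922] 111 x 45 a4.5
lug 73 [0.525  0.2862 0.0193]
lug 70 [0.5328 0.1864 0.0195]
lug 36 [0.5367 0.3175 0.0192]
lug 35 [0.5424 0.2572 0.0193]
lug 34 [0.5447 0.2181 0.0193]
lug 34 [0.5491 0.1577 0.0195]
lug 28 [0.6389 0.3253 0.0196]
lug 32 [0.6435 0.265  0.0193]
lug 31 [0.6471 0.2264 0.0192]
lug 30 [0.6503 0.1656 0.0192]
lug 57 [0.6553 0.297  0.0193]
lug 60 [0.6631 0.1976 0.0192]
```

View pics/w9.png

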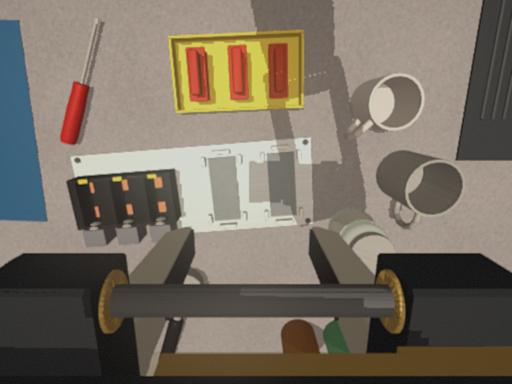

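Seats, pads and lugs agree: seat_1 is at (.5979,.192), seat_2 at (.5903,.2915), both at 4.5°. I'll lift the board and seat it.

```bash
cat > place.py <<'E'
from h import *
import sys
def place(c,seat):
    a=np.radians(4.5)
    arm.set_gripper(.066,25); arm.goto([*c,.06],q(H+yaw)); hit=arm.move_straight([*c,.006-OFF],feed=.06,guard=6); z=arm.get_obs()["eef_pos"][2]; print("down",hit,z)
    if z>.012-OFF: sys.exit("blocked")
    arm.set_gripper(0,25); print("grip",arm.get_obs()["grip_width"])
    arm.move_straight([*c,.11],feed=.1); 
    if arm.get_obs()["grip_width"]<.04: sys.exit("lost")
    arm.move_straight([*seat,.08],frame=q(H+a),feed=.22); arm.move_straight([*seat,z+.022],feed=.12)
    hit=arm.move_straight([*seat,z+.0108],feed=.03,guard=6); o=arm.get_obs(); print("placed",hit,o["eef_pos"].round(4),o["contact_force"].round(1),o["grip_width"])
    arm.set_gripper(.066); e=o["eef_pos"]; arm.move_straight([e[0],e[1],.08],feed=.12)
E
python3 - <<'E'
from place import *
place(home,(.5979,.192))
r,im=boards(y0=.10,y1=.40,x0=.5,x1=.7,zlo=.0205,zhi=.035,pose=[.54,.24,.33]); cv2.imwrite("pics/w10.png",im[120:250])
im,d,K,T=snap("wrist"); P=cloud(d,K,T); m=(d>.1)&(P[...,2]>.09)&(P[...,2]<.13)&(P[...,0]>.5)
for b in blobs(m,30): print("tall",P[b].min(0).round(3),P[b].max(0).round(3))
r,im=boards(pose=[.50,-.28,.38]); print(arm.get_obs()["time_s"])
E
```

```text
down False -0.03001754981257372
grip 0.04927385425269628
placed True [ 0.5982  0.1921 -0.0188] [-0.3 -0.3  3.9] 0.049136357009485127
px 223 190 1903 [0.5982 0.1924] 119 x 48 a4.5
px 174 194 125 [0.6039 0.1098] 85 x 6 a7.9
px 336 220 70 [0.6496 0.3866] 36 x 5 a-38.4
tall [0.532 0.454 0.09 ] [0.638 0.538 0.113]
tall [0.634 0.382 0.09 ] [0.696 0.448 0.123]
px 229 102 1952 [ 0.4156 -0.3186] 120 x 50 a-11.1
px 200 165 124 [ 0.5254 -0.3737] 28 x 12 a-2.2
px 213 219 370 [ 0.6246 -0.3455] 76 x 40 a86.2
91.0
```

Seat 1 is good: 0.5 mm off centre, flat, 4.5°. Now the second board, still at (.4156,−.3186).

```bash
python3 - <<'E'
from slide import *
slide((.4156,-.3186),-11.1,via=[(-.205,.05),(-.13,.045)])
r,im=boards(pose=[.53,-.28,.35]); cornercheck(); print(arm.get_obs()["time_s"])
E
```

```text
down False [ 0.4159 -0.3189 -0.0301]
grip 0.04976350684394342
x push True [-0.0602  0.0311] [-0.4 -0.6  5.1]
y push True [-0.0602  0.0245] [0.7 1.4 3.7] 0.049631433583356595
px 213 182 2354 [ 0.5787 -0.3433] 132 x 77 a-2.2
+y edge (want .050) [0.0498, 0.0488, 0.0491] -x edge (want -.120) [-0.1198, -0.1189, -0.1182]
100.45
```

```bash
python3 - <<'E'
from place import *
V=dict(y0=.13,y1=.40,x0=.5,x1=.7,zlo=.0205,zhi=.035,pose=[.54,.24,.33])
r,im=boards(**V)
if not any(np.hypot(*(c-[.5979,.192]))<.003 for c,*_ in r): sys.exit("seat1 moved")
place(home,(.5903,.2915))
r,im=boards(**V); cv2.imwrite("pics/w11.png",im)
arm.goto([.4,.0,.40],q(H)); arm.dwell(.5); im,d,K,T=snap("top"); cv2.imwrite("pics/t11.png",cv2.resize(im[100:300,90:400],None,fx=2.5,fy=2.5)); print(arm.get_obs()["time_s"])
E
```

```text
px 223 189 1897 [0.5979 0.1924] 119 x 48 a4.6
px 336 219 74 [0.6504 0.3861] 38 x 6 a-36.7
down False -0.029998201945086497
grip 0.049028246992708434
placed True [ 0.5905  0.2916 -0.0187] [-1.   0.2  3.2] 0.049041218987380765
px 282 186 1931 [0.5903 0.2919] 119 x 48 a4.2
px 223 190 1900 [0.5979 0.1925] 118 x 48 a4.3
px 336 220 74 [0.6491 0.3865] 36 x 5 a-39.6
117.1167
```

View pics/w11.png

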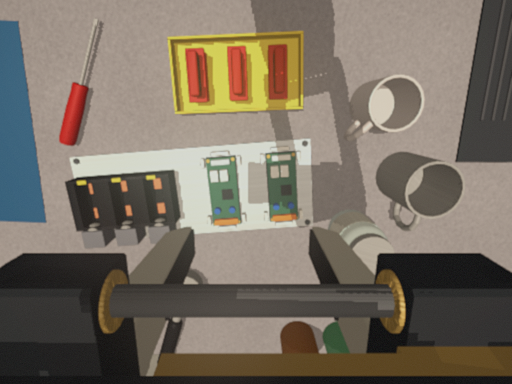

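View pics/t11.png

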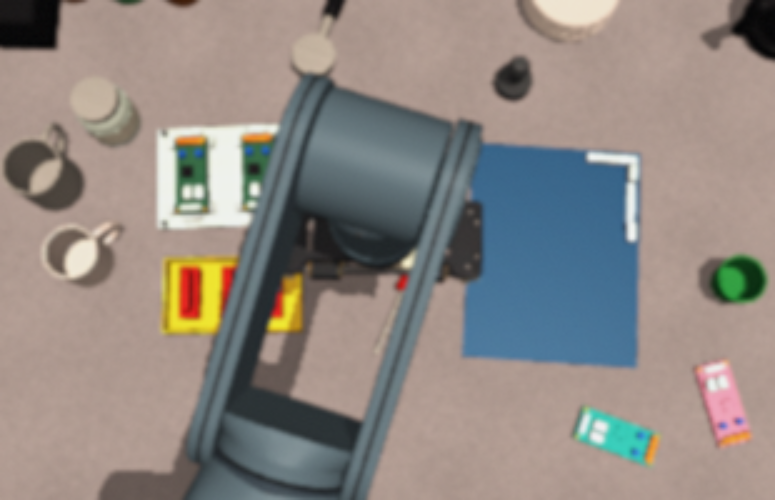

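Both boards lie in their seats, at (223,190) and (282,186) in the wrist view. The fuses stand in the tray, the bystanders are where they started, and the arm is clear.

```bash
python3 -c "from h import *; job.job_done(); print(arm.get_obs()['time_s'])"
```

```text
the job is handed in; nothing more can be done
the job is handed in; nothing more can be done
```

I finished the job and handed it in at about 117 s of the 210 s allowed; no verdict is reported. All three fuse carriers are in the lock-out tray. Each board was slid flush into the corner of the stop, let go, gripped again and laid in its own seat.

**Last checks:**
- **Boards in seats:** centres are within about 0.5 mm of the seats I measured. Their angles read 4.2° and 4.3°, against 4.5° for the panel, and both tops are flat and level.
- **Boards in the stop:** before each lift, the free edges were within 2 mm of flush.
- **Fuses and counter items:** the fuses stand in the tray with the block empty. Nothing on the counter appears to have moved, judged by eye from the pictures; I did not measure those items.

**What went wrong or disagreed:**
- **Tool length:** the fingertips really end about 36.5 mm above the reported TCP. The first fuse grasp therefore closed above the fuse and moved nothing. I found the offset from depth images and a touch on the counter, then corrected for it.
- **First board push:** it stopped about 6 mm short of the corner because the force guard tripped on vertical load. I gripped it again slightly higher and pushed it home.
- **Force reading:** in all later pushes the guard also tripped mainly on vertical load. I relied on the camera, not the force reading, to confirm the boards were flush.
- **Knocked board:** one board shifted about 26 mm on the mat before I reached it, so I measured it again.

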